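# Jack up the brick cradle and hold it

## Task

Swing the keeper bar shut across the brick until it clicks in behind its catch. Then set the red jack on the bench with its saddle squarely under the lift point of the blue cradle (the red spot on the yellow lug), and only then press the jack's handle right down, so that the jack alone raises the cradle. Finish while holding the handle down, so that I can slip packing under the cradle; do not let go, and leave the other things on the bench where they are.

Things in the scene. Friction and masses are not known exactly. Their poses are not given: they have to be found in the camera images.
- stand: dark steel stand of the brick cradle, fixed to the bench, 150 x 235 x 80 mm; origin on the bench top under the middle of the cradle, z up. The cradle is a blue tray (122 mm wide along x, 225 mm long along y, floor top 73 mm above the bench) hinged at the +y end of the stand; its free end with the yellow lift lug points to the stand's -y. A steel foot plate 8 mm thick reaches 85 mm from the origin toward -y; the bench beyond that, under the lug, is free
- cradle (a joint): tilt of the cradle about its hinge, rad: 0 = down on its rests, grows as the lug end rises. The hinge is 260 mm from the lift point. The loaded cradle bears about 8 to 13 N on the jack
- lift_pad (a point): lift point: centre of the underside of the steel pad, 40 x 40 mm, below the yellow lug (lug 56 mm wide, 62 mm long, marked above with a red spot 34 mm across straight over the pad). 62 mm above the bench when the cradle is down; the lug's upper side is 13 mm above this point. The lug's end edge is 26 mm from this point toward the stand's -y. Axes as the cradle's: -y points out, away from the cradle
- brick: red brick 192 x 102 x 51 mm lying loose in the cradle; origin at the centre of its underside. Its top is 124 mm above the bench, the keeper passes over it
- keeper (a joint): angle of the keeper bar, rad: 0 = shut, straight across the cradle against its stop and held there by a sprung brass ball; grows as it opens toward the lug end, to 1.6. The ball must be ridden over between about 0.11 and 0.05, taking about 2 N at the knob; below 0.035 it is behind the ball. Otherwise it swings freely with slight friction and stays where it is left
- keeper_knob (a point): centre of the red knob standing upright on the outer end of the keeper bar: 19 mm in diameter, 32 mm high (16 mm either way of this point). The steel bar, 12 mm thick, has its axis 26 mm below this point. About 162 mm above the bench; it runs on a level circle of 172 mm radius round keeper_pivot. When shut it lies straight to the stand's -x from the pivot; a positive keeper angle turns it anticlockwise seen from above, toward -y
- keeper_pivot (a point): pivot of the keeper bar, on the bar's axis, 136 mm above the bench, on the stand's +x side; the axis is upright
- jack: low red lever jack, loose, about 0.9 kg; base plate 62 mm wide (x) and 280 mm long (y, from +130 to -150 mm), 10 mm thick. Origin at the middle of the pump block, on the underside of the base; y points forward to the saddle, z up. The saddle is at y = +100 mm, the handle reaches back to y = -167 mm when up, -184 mm when down
- jack_grip (a point): centre of the jack's pump block, the place to take it: red block 36 mm wide (x), 46 mm long (y), reaching from 10 to 76 mm above the jack's underside; this point is 43 mm above it. The handle starts just behind it (-y)
- saddle_top (a point): centre of the top of the jack's round steel saddle, 36 mm across, 100 mm ahead of jack_grip; 50 mm above the jack's underside when down (12 mm below the lift pad), up to 35 mm higher with the handle right down. The front of the jack is no wider than its base plate and lower than the saddle's top
- jack_handle (a joint): jack handle, rad: 0 = up (sprung), 0.5 = right down on its stop. Saddle rises 70 mm per rad. It springs back when let go. Pressing takes about 2 to 3 N at the pad when empty and up to about 12 N under the cradle
- handle_pad (a point): middle of the upper face of the black rubber pad at the handle's end, 36 mm wide (x) and 46 mm long, 12 mm thick. It moves on a circle of 116 mm radius about a cross pivot that lies 45 mm behind the jack's origin (jack y = -45 mm) and 50 mm above the jack's underside. With the handle up this point is about 111 mm above the bench, at jack y = -144 mm; right down it is 56 mm above the bench, at y = -161 mm
- mug: grey-blue enamel mug 78 mm high, to be left alone; origin under its middle
- tin: grey open tin 72 mm across, 80 mm high, to be left alone; origin under its middle
- level: yellow spirit level 408 x 26 x 50 mm, to be left alone; origin under its middle

How it is judged:
By the outcome, as a careful person would: the job done as asked, in the order asked, and still so for the second after the job is handed in, while the arm keeps its last pose, push and grip.
It also fails if it takes over 64 s, if anything falls off the work surface, if the arm or the gripper's body presses on something with over 40 N, if the wrist force passes 120 N, or if a joint passes its speed limit or range.

## Robot

A 7-joint arm with a two-finger parallel gripper is mounted at the origin on the work surface; the furniture and walls round the work are solid. World frame = base frame: x ahead of the robot, y to its left, z up, the work surface at z = 0. Lengths are in m, angles in rad, forces in N, time in s.
With the tool pointing down it reaches from about 0.425 to 0.925 m from the base axis. Payload 6.8 kg.
Tool frame: the origin (TCP) lies on the centre line of the jaws, within the pads' length; the fingertips stand bot.tip_reach ahead of it and the grasp point (between the pads) lies 3 mm ahead of it (bot.tip_reach is the distance from the TCP to the fingertips, in m); z points along the fingers, y is the line along which they close (so a half turn about z gives the same grasp; the last joint's range is limited). The gripper opens to 85 mm and grips with 20 to 120 N. Pads are 22 mm wide; open, the fingers measure 114 mm over their backs; the gripper's body (76 mm by 85 mm) begins 54 mm behind the grasp point. The pads swing forward as they close: fully open they stand 13 mm farther back than shut.
Start: joints at [1.069, 0.477, 0.022, 1.555, -0.011, 1.109, -0.083], TCP at [0.259, -0.623, 0.253] pointing down, gripper open.
Joint ranges: [-2.96, 2.96], [-0.34, 2.1], [-1.41, 1.46], [0.24, 2.44], [-1.37, 4.51], [0.17, 1.92], [-2.96, 2.96]. Speed limits (rad/s): [2.39, 2.39, 3.14, 3.14, 3.14, 3.14, 3.14].

## Interface

Orientations are given as a unit quaternion [w, x, y, z].
In Python, from station import bot gives the robot as it stands.
- The arm moves only by the tool jog_arm, never from a script. Its argument "deltas" is a list of rows, each a list of 7 numbers: the shift along the world's x, y, z in m, then the turn, a rotation vector about the world's x, y, z in rad, then the opening, from 0 (shut) to 1 (fully open). In form: [[x, y, z, rx, ry, rz, grip], ...]. A call has 1 to 10 rows; each row shifts and turns the commanded pose from where the row before left it; what a row does not reach is not made up. A row lasts 1/10 s, in which the tool goes at most 50 mm and 8.59 degrees, less where a joint would pass 70% of its speed; a pose out of reach is approached as far as the arm can. A call with a gripper value outside its range is refused whole. The fingers move at their own pace and stop on an object; "newtons" is the grip in N (left out, the last holds). Time passes only in rows, so rows that do not move let the fingers close. It gives the time, the measured TCP pose, the force, the opening and the grip force at its end, in the units of the state.
- bot.get_obs(): the state, without advancing time (a new reading comes with each control period).
- bot.read_camera(name): name is "side" or "top" or "wrist"; returns a dict with "img" (400x640x3 uint8, red, green, blue), "K" (3x3 intrinsics, pixels), "eye" and "attitude" of the camera in the world. Camera axes: x right, y down, z forward; pixel columns grow to the right and rows downward; lengths in m; the calibration is good to about 2 mm. The wrist camera is an equidistant fisheye: a pixel r from the principal point sees the ray r / f radians off the axis. A picture is of the moment at which its call begins. There is no depth.
- bot.hand_in(): hands the job in; it is judged then, once.
The state is a dict: "t": time; "q": joint angles; "joint_vel": joint speeds; "joint_torque": joint torques, N m; "eef_pos": TCP position; "tool_rot": TCP orientation; "contact_force": force on the tool from outside, world axes, zero at the start; "torque": the same for the moment, N m; "gripper_width": opening from 0.0 (shut) to 1.0 (fully open); "grasp_force": force on a finger pad.
Only numpy, scipy, OpenCV 4.12 (cv2) and the standard library are available. Lean on these libraries where they do the work, as an engineer would, in place of code of your own. Each camera call takes 0.05 s, during which the arm holds its last target. There are 200 camera calls.

## Working session

There is one attempt and no reset: what is moved stays moved. The work goes in short steps, Python scripts to look and compute and a tool call to move; the robot and the scene stay as the last step left them, time stands still between calls to the robot, and variables do not carry over. Pictures are saved under pics/ and viewed, at most 10 in all, crops included, and the job is handed in when it is done.

Besides the shell and the picture viewer there is one more tool, called after "Call:" as name(argument=value, ...), one argument or row to a line, values as JSON. jog_arm: Moves the arm, as the interface text tells. Its arguments: {"type":"object","properties":{"deltas":{"type":"array"},"newtons":{"type":"number"}},"required":["deltas"]}

```bash
ls; mkdir -p pics
cat > h.py <<'E'
import numpy as np, cv2
from scipy.spatial.transform import Rotation as R
from station import bot
def rotm(a):
    a=np.array(a,float)
    return a if a.shape==(3,3) else R.from_quat(a[[1,2,3,0]]).as_matrix()
def ray(c,uv,fish=False):
    K=np.array(c["K"]);x=(uv[0]-K[0,2])/K[0,0];y=(uv[1]-K[1,2])/K[1,1]
    if fish:
        r=np.hypot(x,y);s=np.sin(r)/max(r,1e-9);d=np.array([x*s,y*s,np.cos(r)])
    else: d=np.array([x,y,1.])
    d=rotm(c["attitude"])@d
    return np.array(c["eye"],float),d/np.linalg.norm(d)
def onz(c,uv,z,fish=False):
    o,d=ray(c,uv,fish);return o+d*(z-o[2])/d[2]
E
python3 - <<'E'
from h import *
print(bot.tip_reach,bot.get_obs())
for n in ("top","side"):
    c=bot.read_camera(n);cv2.imwrite(f"pics/{n}0.png",c["img"][:,:,::-1]);print(n,c["K"],c["eye"],c["attitude"])
E
```

```text
pics
0.022 {'t': 0.0, 'q': array([ 1.06889569,  0.47783418,  0.02237338,  1.55648695, -0.01148413,
        1.1093008 , -0.08309148]), 'joint_vel': array([-0.00056619, -0.00067299, -0.00019427, -0.0009129 ,  0.00170756,
        0.0005347 ,  0.0010008 ]), 'joint_torque': array([-7.58871756e-04, -5.96462774e+01,  1.60784885e+00, -2.81205118e+01,
        1.24314669e-02,  9.21632949e-03,  5.04914578e-05]), 'eef_pos': array([ 0.2587431 , -0.62282126,  0.25228851]), 'tool_rot': array([-9.11245510e-04,  9.80676559e-01,  1.95633802e-01, -2.69788609e-04]), 'contact_force': array([-0.00234298,  0.04394913,  0.49798625]), 'torque': array([ 0.00857787,  0.0017576 , -0.04921544]), 'grasp_force': 0.0, 'gripper_width': 1.003977677743383}
top [[443.07703017   0.         328.96438069]
 [  0.         443.07703017 204.77670328]
 [  0.           0.           1.        ]] [0.25367963 0.00617063 1.52712912] [-0.06530809  0.70785154 -0.70017202  0.0666348 ]
side [[413.46745322   0.         326.64645899]
 [  0.         413.46745322 184.73652008]
 [  0.           0.           1.        ]] [0.46128509 1.46082833 0.72845227] [ 0.01514653 -0.01498792  0.83033878 -0.55685137]
```

View pics/top0.png

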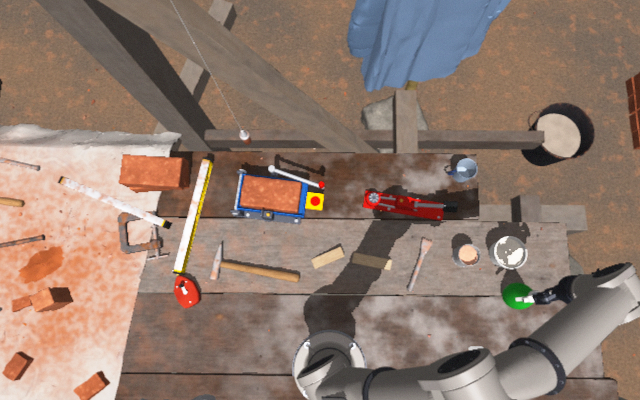

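View pics/side0.png

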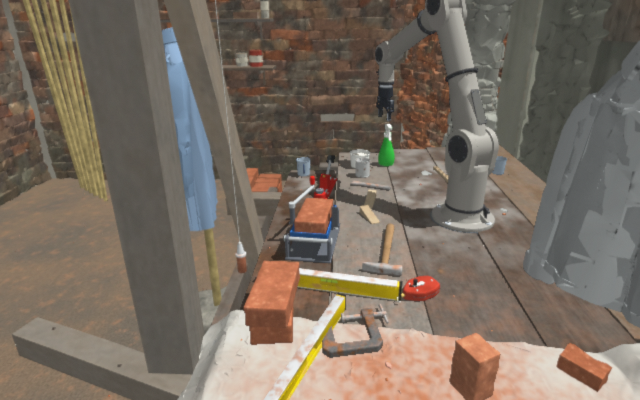

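The top view shows the cradle at (270,195), its lug spot at (315,201), the open keeper with its pivot at (271,168) and knob at (322,184). The jack's saddle is at (374,198) and its handle pad at (450,208). Next I'll measure these precisely.

Run:
```python
from h import *
c=bot.read_camera("top");im=c["img"]
cv2.imwrite("pics/crop1.png",cv2.resize(im[145:235,225:485,::-1],None,fx=3,fy=3,interpolation=cv2.INTER_CUBIC))
hsv=cv2.cvtColor(im,cv2.COLOR_RGB2HSV)
def comps(name,lo,hi,box,minA=12):
    m=cv2.inRange(hsv,lo,hi); 
    if lo[0]==0 and name.startswith("red"): m|=cv2.inRange(hsv,(174,lo[1],lo[2]),(180,255,255))
    x0,y0,x1,y1=box;k=np.zeros_like(m);k[y0:y1,x0:x1]=m[y0:y1,x0:x1]
    n,l,s,ce=cv2.connectedComponentsWithStats(k)
    for i in range(1,n):
        if s[i,4]>=minA:
            cnt=np.argwhere(l==i)[:,::-1].astype(np.float32)
            print(name,s[i],ce[i].round(1),[np.round(v,1) for v in cv2.minAreaRect(cnt)])
comps("red",(0,215,110),(4,255,255),(230,150,480,235))
comps("yellow",(22,150,120),(35,255,255),(230,150,480,235))
comps("blue",(105,120,60),(120,255,255),(225,150,340,235))
for n,uv,z in [("spot",(315,201),.075),("knob",(322,184),.178),("pivot",(271,168),.142),("saddle",(374,198),.05),("pad",(450,208),.111)]:
    print(n,onz(c,uv,z).round(4))
```

```text
red [319 181   5   7  26] [321.  183.9] [array([321., 184.]), array([6., 4.]), np.float64(90.0)]
red [363 191  32  20 198] [375.7 202.7] [array([378.1, 202.8]), array([30.4, 15.5]), np.float64(18.4)]
red [378 193  11   4  24] [382.6 194.3] [array([383. , 194.3]), array([10.3,  2.3]), np.float64(6.3)]
red [311 197   9   8  54] [314.7 200.7] [array([314.8, 200.8]), array([7.8, 7.1]), np.float64(45.0)]
red [397 196  38  13 153] [410.1 201.5] [array([415.3, 203.5]), array([36.1, 10.6]), np.float64(11.8)]
red [391 208  52  12 312] [422.2 212.3] [array([416.5, 212. ]), array([51.3, 10.1]), np.float64(4.8)]
yellow [305 192  19  18 204] [314.2 200.8] [array([314.4, 200.7]), array([16.8, 16.8]), np.float64(8.1)]
blue [237 173  60  40 188] [252.4 193.1] [array([266.2, 194.5]), array([55.7, 37.1]), np.float64(6.8)]
blue [273 182  35  36 273] [298.4 203.4] [array([290.4, 198.3]), array([30.9, 35.4]), np.float64(7.8)]
spot [0.5406 0.0517 0.075 ]
knob [0.5746 0.0275 0.178 ]
pivot [0.6344 0.1935 0.142 ]
saddle [ 0.5582 -0.1481  0.05  ]
pad [ 0.5152 -0.3886  0.111 ]
```

View pics/crop1.png

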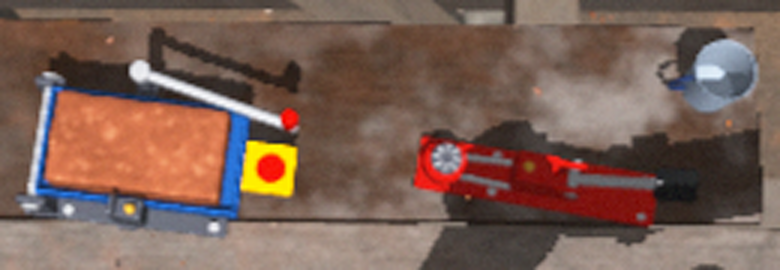

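The crop shows, at full-frame pixels, the knob at (321.3,184.3), the pivot at (271.3,168.7), the saddle at (373.7,197.7), the pad at (451,206.7) and the catch ball near (268,214). The radius and jack length agree with the given sizes. One more measurement gives the yaws.

```bash
cat >> h.py <<'E'
def mask(im,lo,hi,box,red=False):
    hsv=cv2.cvtColor(im,cv2.COLOR_RGB2HSV);m=cv2.inRange(hsv,lo,hi)
    if red: m|=cv2.inRange(hsv,(172,lo[1],lo[2]),(180,255,255))
    k=np.zeros_like(m);x0,y0,x1,y1=box;k[y0:y1,x0:x1]=m[y0:y1,x0:x1];return k
def cen(k):
    n,l,s,ce=cv2.connectedComponentsWithStats(k);i=1+np.argmax(s[1:,4]);return ce[i],s[i,4],np.argwhere(l==i)[:,::-1].astype(np.float32)
def box_world(c,pts,z):
    P=np.array([onz(c,p,z)[:2] for p in pts],np.float32);r=cv2.minAreaRect(P*1000)
    return np.round(r[0],1),np.round(r[1],1),round(r[2],1)
E
python3 - <<'E'
from h import *
c=bot.read_camera("top");im=c["img"];s=bot.read_camera("side");si=s["img"]
lug=mask(im,(22,150,120),(35,255,255),(300,188,328,215))|mask(im,(0,200,110),(6,255,255),(308,194,321,208),True)
print("lug",box_world(c,cen(lug)[2],.075))
br=mask(im,(4,80,60),(14,214,255),(238,172,304,215));print("brick",box_world(c,cen(br)[2],.124))
u=cen(mask(im,(0,215,110),(5,255,255),(308,194,321,208),True));print("spot",u[:2],onz(c,u[0],.075))
k=cen(mask(im,(0,200,80),(6,255,255),(315,178,328,192),True));print("knob",k[:2],onz(c,k[0],.17))
p=np.array([271.3,168.7]);print("pivot",onz(c,p,.145))
sad=onz(c,(373.7,197.7),.05);pad=onz(c,(451,206.7),.108);print("sad",sad,"pad",pad,np.linalg.norm((sad-pad)[:2]))
print("yaw jack",np.degrees(np.arctan2(*(sad-pad)[[1,0]]))-90)
# side: project points
for n,P in [("spot",onz(c,u[0],.075)),("knob",onz(c,k[0],.17)),("sad",sad),("pad",pad),("pivot",onz(c,p,.145))]:
    q=rotm(s["attitude"]).T@(P-np.array(s["eye"]));K=np.array(s["K"]);print(n,(K@q/q[2])[:2].round(1))
cv2.imwrite("pics/side1.png",cv2.resize(si[145:270,270:350,::-1],None,fx=4.7,fy=4.7,interpolation=cv2.INTER_CUBIC))
w=bot.read_camera("wrist");print(w["K"],w["eye"],w["attitude"])
E
```

```text
lug (array([541.8,  53.7]), array([56.3, 57.5]), 83.2)
brick (array([552.5, 195.5]), array([191.6, 104.5]), 83.5)
spot (array([314.72222222, 200.66666667]), np.int32(54)) [0.54169148 0.05263617 0.075     ]
knob (array([321.13333333, 184.03333333]), np.int32(30)) [0.57639938 0.03032278 0.17      ]
pivot [0.63126553 0.19207124 0.145     ]
sad [ 0.55919511 -0.14713178  0.05      ] pad [ 0.52007831 -0.39289657  0.108     ] 0.2488583065716078
yaw jack -9.043541948451164
spot [322.4 203.3]
knob [313.1 177.5]
sad [320.7 188.7]
pad [331.7 157.3]
pivot [293.6 201.6]
[[309.70691629   0.         321.95414562]
 [  0.         309.70691629 199.15143013]
 [  0.           0.           1.        ]] [ 0.33755173 -0.59168034  0.37497612] [ 0.13635411  0.82028728 -0.5478812  -0.09144687]
```

View pics/side1.png

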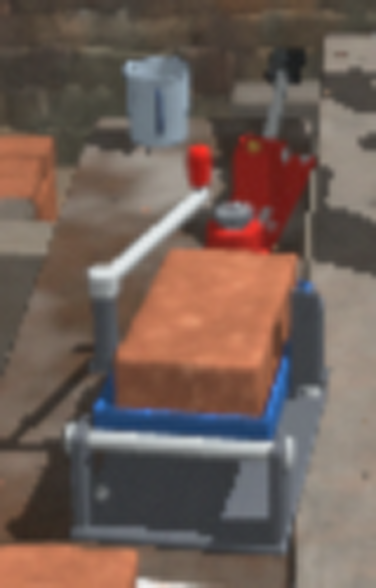

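The side view shows the pivot post on the far side, the knob upright at the bar's end and a catch post no taller than the brick's top. Measurements: stand yaw −6.7°, keeper angle about 1.36 rad, knob radius 171 mm, jack yaw −9°. Now I'll move over the knob with the jaws straddling it.

Call:
jog_arm(
  deltas=[
    [0.02, 0.041, 0, 0, 0, 0.053, 0.45],
    [0.02, 0.041, 0, 0, 0, 0.053, 0.45],
    [0.02, 0.041, 0, 0, 0, 0.053, 0.45],
    [0.02, 0.041, 0, 0, 0, 0.053, 0.45],
    [0.02, 0.041, 0, 0, 0, 0.053, 0.45],
    [0.02, 0.041, 0, 0, 0, 0.053, 0.45],
    [0.02, 0.041, 0, 0, 0, 0.053, 0.45],
    [0.02, 0.041, 0, 0, 0, 0.053, 0.45],
  ],
)

```text
t: 1.1
eef_pos: [0.4195, -0.2937, 0.2536]
tool_rot: [0.0, 0.917, 0.399, 0.0]
contact_force: [0.3, -0.7, 0.8]
gripper_width: 0.454
grasp_force: 0.0
```

Call:
jog_arm(
  deltas=[
    [0.02, 0.041, 0, 0, 0, 0.053, 0.45],
    [0.02, 0.041, 0, 0, 0, 0.053, 0.45],
    [0.02, 0.041, 0, 0, 0, 0.053, 0.45],
    [0.02, 0.041, 0, 0, 0, 0.053, 0.45],
    [0.02, 0.041, 0, 0, 0, 0.053, 0.45],
    [0.02, 0.041, 0, 0, 0, 0.053, 0.45],
    [0.02, 0.041, 0, 0, 0, 0.053, 0.45],
    [0, 0, 0, 0, 0, 0, 0.45],
  ],
)

```text
t: 1.9
eef_pos: [0.5609, -0.0006, 0.2538]
tool_rot: [-0.001, 0.825, 0.565, 0.002]
contact_force: [-0.8, 0.2, 1.3]
gripper_width: 0.449
grasp_force: 0.0
```

Run:
```python
from h import *
w=bot.read_camera("wrist");im=w["img"];cv2.imwrite("pics/w1.png",im[:,:,::-1])
m=mask(im,(0,180,90),(6,255,255),(0,0,640,400),True)
n,l,s,ce=cv2.connectedComponentsWithStats(m)
for i in range(1,n):
    if s[i,4]>60: print(s[i],ce[i].round(1),"z.075",onz(w,ce[i],.075,True).round(4),"z.178",onz(w,ce[i],.178,True).round(4))
```

```text
[317 156  25  25 404] [327.4 167. ] z.075 [0.573 0.011 0.075] z.178 [0.5796 0.0333 0.178 ]
[340 256  18  45 205] [348.  276.3] z.075 [ 0.5496 -0.1166  0.075 ] z.178 [ 0.5642 -0.0507  0.178 ]
[350 306  10  14  65] [354.1 312.2] z.075 [ 0.539  -0.1707  0.075 ] z.178 [ 0.5573 -0.0863  0.178 ]
[356 328  11  19  87] [360.9 339.5] z.075 [ 0.5323 -0.2208  0.075 ] z.178 [ 0.5529 -0.1193  0.178 ]
```

View pics/w1.png

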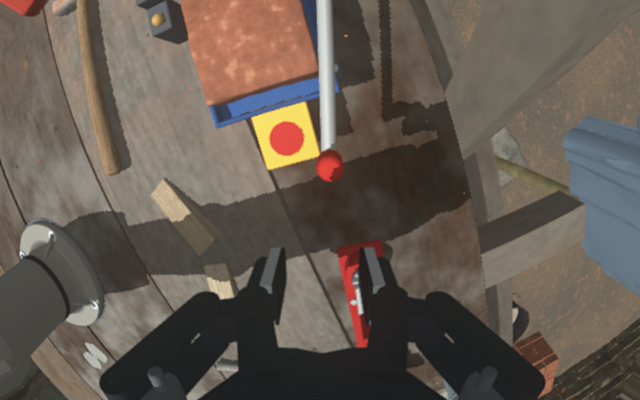

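The wrist view shows the knob at (329,166), the lug spot at (286,139) and the catch ball at (157,18). The knob comes out at (0.578,0.031), in agreement with the top view. I'll lower the jaws around it.

Call:
jog_arm(
  deltas=[
    [0.0075, 0.0145, 0, 0, 0, 0.02, 0.45],
    [0.0075, 0.0145, 0, 0, 0, 0.02, 0.45],
    [0, 0, -0.027, 0, 0, 0, 0.45],
    [0, 0, -0.027, 0, 0, 0, 0.45],
    [0, 0, -0.027, 0, 0, 0, 0.45],
    [0, 0, 0, 0, 0, 0, 0.45],
  ],
)

```text
t: 2.55
eef_pos: [0.5719, 0.0203, 0.169]
tool_rot: [-0.002, 0.817, 0.577, -0.003]
contact_force: [-0.9, 0.0, -0.5]
gripper_width: 0.45
grasp_force: 0.0
```

Run:
```python
from h import *
# refine pivot: stand yaw -6.7 deg; arc way-points relative
P=np.array([.631,.192]);yw=np.radians(-6.7)
def k(th,r=.175): a=yw+np.pi+th; return P+r*np.array([np.cos(a),np.sin(a)])
p=k(1.36);print(p)
for th in np.arange(1.24,-.01,-.124):
    q=k(th);print(round(th,3),q.round(4),(q-p).round(4));p=q
```

```text
[0.57466787 0.02631448]
1.24 [0.5552 0.0342] [-0.0194  0.0079]
1.116 [0.5363 0.0448] [-0.0189  0.0106]
0.992 [0.5188 0.0577] [-0.0175  0.0128]
0.868 [0.5031 0.0726] [-0.0158  0.0149]
0.744 [0.4893 0.0893] [-0.0138  0.0167]
0.62 [0.4777 0.1076] [-0.0116  0.0183]
0.496 [0.4684 0.1272] [-0.0093  0.0196]
0.372 [0.4617 0.1478] [-0.0068  0.0206]
0.248 [0.4575 0.1691] [-0.0042  0.0213]
0.124 [0.456  0.1908] [-0.0015  0.0216]
0.0 [0.4572 0.2124] [0.0012 0.0217]
```

Call:
jog_arm(
  deltas=[
    [0.001, 0.006, 0.003, 0, 0, 0, 0.45],
    [-0.0194, 0.0079, 0, 0, 0, -0.124, 0.45],
    [-0.0189, 0.0106, 0, 0, 0, -0.124, 0.45],
    [-0.0175, 0.0128, 0, 0, 0, -0.124, 0.45],
    [-0.0158, 0.0149, 0, 0, 0, -0.124, 0.45],
    [-0.0138, 0.0167, 0, 0, 0, -0.124, 0.45],
    [-0.0116, 0.0183, 0, 0, 0, -0.124, 0.45],
    [0, 0, 0, 0, 0, 0, 0.45],
  ],
)

```text
t: 3.35
eef_pos: [0.478, 0.1116, 0.1777]
tool_rot: [-0.001, 0.97, 0.241, 0.002]
contact_force: [1.0, -0.3, 0.2]
gripper_width: 0.447
grasp_force: 0.0
```

```bash
cat > kn.py <<'E'
from h import *
c=bot.read_camera("top");w=bot.read_camera("wrist")
print({k:np.round(v,3) for k,v in bot.get_obs().items() if k in("t","q","eef_pos","contact_force")})
m=mask(c["img"],(0,200,80),(6,255,255),(240,170,330,240),True)
n,l,s,ce=cv2.connectedComponentsWithStats(m)
for i in range(1,n):
    if s[i,4]>5: print("top",s[i],ce[i].round(1),onz(c,ce[i],.17).round(4))
m=mask(w["img"],(0,180,90),(6,255,255),(0,0,640,400),True)
n,l,s,ce=cv2.connectedComponentsWithStats(m)
P=np.array([.631,.192])
for i in range(1,n):
    if s[i,4]>60:
        q=onz(w,ce[i],.172,True);d=q[:2]-P;print("wr",s[i],ce[i].round(1),q.round(4),"r",np.hypot(*d).round(4),"th",((np.arctan2(d[1],d[0])+np.radians(6.7)-np.pi)%(2*np.pi)).round(3))
E
python3 kn.py
python3 - <<'E'
from h import *
cv2.imwrite("pics/w2.png",bot.read_camera("wrist")["img"][:,:,::-1])
E
```

```text
{'t': np.float64(3.45), 'q': array([-0.056,  0.293, -0.344,  2.044,  0.134,  0.822, -1.56 ]), 'eef_pos': array([0.479, 0.109, 0.177]), 'contact_force': array([ 0.23 , -0.731,  0.171])}
top [312 197   8   8  46] [315.9 200.2] [0.5244 0.046  0.17  ]
wr [ 407  149   40   42 1291] [426.6 169.5] [0.5492 0.094  0.172 ] r 0.1277 th 0.992
wr [512 192  74 120 736] [541.7 244.9] [0.5498 0.0051 0.172 ] r 0.2037 th 1.278
wr [315 259  36  26 440] [336.5 273. ] [0.4854 0.1042 0.172 ] r 0.17 th 0.66
wr [583 268  23  38 193] [596.  283.5] [ 0.5515 -0.0768  0.172 ] r 0.2803 th 1.4
```

View pics/w2.png

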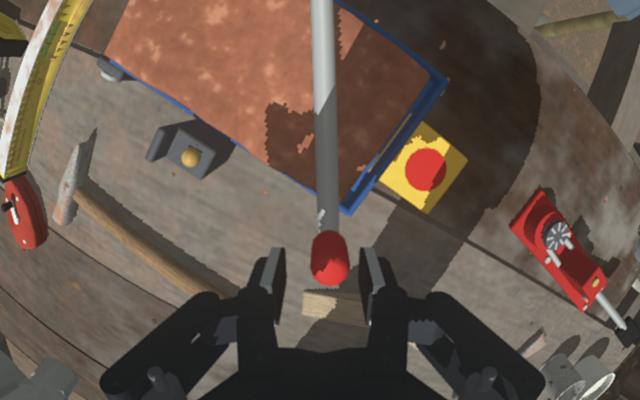

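The knob is held between the fingers at (331,258) and the bar is swinging with them (θ≈0.66). The catch ball is at (190,157) and nothing is in the way, so I'll carry on.

Call:
jog_arm(
  deltas=[
    [-0.0093, 0.0196, 0, 0, 0, -0.124, 0.45],
    [-0.0068, 0.0206, 0, 0, 0, -0.124, 0.45],
    [-0.0042, 0.0213, 0, 0, 0, -0.124, 0.45],
    [-0.0015, 0.0216, 0, 0, 0, -0.124, 0.45],
    [0, 0.007, 0, 0, 0, -0.04, 0.45],
    [0, 0, 0, 0, 0, 0, 0.45],
  ],
)

```text
t: 4.1
eef_pos: [0.4571, 0.1988, 0.1758]
tool_rot: [-0.0, 1.0, -0.025, 0.0]
contact_force: [0.2, -0.2, 0.0]
gripper_width: 0.45
grasp_force: 0.0
```

```bash
python3 kn.py
```

```text
{'t': np.float64(4.2), 'q': array([-0.291,  0.3  , -0.285,  2.033,  0.114,  0.822, -2.263]), 'eef_pos': array([0.457, 0.197, 0.176]), 'contact_force': array([-0.701, -1.179, -0.043])}
top [311 197   9   9  63] [314.9 200.7] [0.5228 0.049  0.17  ]
wr [ 578   64   62   74 1204] [602.3 104.2] [0.5464 0.0383 0.172 ] r 0.1754 th 1.184
wr [ 483   75   34   40 1058] [500.   94.3] [0.5443 0.1134 0.172 ] r 0.117 th 0.853
wr [319 258  37  27 339] [336.6 271.1] [0.4625 0.1901 0.172 ] r 0.1685 th 0.128
```

Call:
jog_arm(
  deltas=[
    [0, 0.005, 0, 0, 0, -0.03, 0.45],
    [0, 0.005, 0, 0, 0, -0.03, 0.45],
    [0.0005, 0.005, 0, 0, 0, -0.02, 0.45],
    [0.0005, 0.004, 0, 0, 0, 0, 0.45],
    [0, 0, 0, 0, 0, 0, 0.45],
  ],
)

```text
t: 4.7
eef_pos: [0.4574, 0.2175, 0.1754]
tool_rot: [-0.0, 0.998, -0.065, 0.0]
contact_force: [-1.4, 0.8, -0.6]
gripper_width: 0.451
grasp_force: 0.0
```

```bash
python3 kn.py
```

```text
{'t': np.float64(4.8), 'q': array([-0.334,  0.313, -0.275,  2.015,  0.113,  0.827, -2.375]), 'eef_pos': array([0.457, 0.217, 0.175]), 'contact_force': array([-0.035, -0.252,  0.675])}
top [311 197   9   9  63] [314.8 200.8] [0.5225 0.0493 0.17  ]
wr [ 585   43   55   68 1053] [605.8  82. ] [0.5463 0.048  0.172 ] r 0.1671 th 1.156
wr [ 497   61   32   40 1002] [512.4  80.1] [0.5441 0.1191 0.172 ] r 0.1134 th 0.815
wr [323 257  35  27 228] [335.  272.2] [0.4619 0.2103 0.172 ] r 0.1701 th 0.009
```

Call:
jog_arm(
  deltas=[
    [0, 0.002, 0, 0, 0, 0, 0.45],
    [0, 0.001, 0, 0, 0, 0, 0.45],
    [0, 0, 0, 0, 0, 0, 0.45],
  ],
)

```text
t: 5.1
eef_pos: [0.4572, 0.2202, 0.1753]
tool_rot: [-0.0, 0.998, -0.065, 0.0]
contact_force: [-0.7, 0.5, -0.1]
gripper_width: 0.454
grasp_force: 0.0
```

Call:
jog_arm(
  deltas=[
    [0, 0.002, 0, 0, 0, 0, 0.45],
    [0, 0, 0, 0, 0, 0, 0.45],
  ],
)

```text
t: 5.3
eef_pos: [0.4572, 0.2224, 0.1753]
tool_rot: [-0.0, 0.998, -0.065, 0.0]
contact_force: [0.3, 0.6, -0.6]
gripper_width: 0.449
grasp_force: 0.0
```

```bash
python3 kn.py
```

```text
{'t': np.float64(5.4), 'q': array([-0.342,  0.316, -0.276,  2.01 ,  0.115,  0.83 , -2.386]), 'eef_pos': array([0.457, 0.222, 0.175]), 'contact_force': array([-0.502,  0.061, -0.03 ])}
top [311 197   9   9  63] [314.9 200.7] [0.5228 0.049  0.17  ]
wr [ 587   44   53   66 1020] [607.1  81.7] [0.5462 0.0513 0.172 ] r 0.1643 th 1.145
wr [501  60  32  40 987] [516.8  79.8] [0.544  0.1212 0.172 ] r 0.1121 th 0.8
wr [324 256  31  27 216] [334.2 271. ] [0.4624 0.2154 0.172 ] r 0.1702 th 6.262
```

Call:
jog_arm(
  deltas=[
    [0, 0.002, 0, 0, 0, 0, 0.45],
    [0, 0, 0, 0, 0, 0, 0.45],
  ],
)

```text
t: 5.6
eef_pos: [0.4572, 0.2241, 0.1753]
tool_rot: [0.0, 0.998, -0.065, 0.0]
contact_force: [0.2, 0.2, -0.2]
gripper_width: 0.448
grasp_force: 0.0
```

Call:
jog_arm(
  deltas=[
    [0, 0.002, 0, 0, 0, 0, 0.45],
    [0, 0, 0, 0, 0, 0, 0.45],
  ],
)

```text
t: 5.8
eef_pos: [0.4572, 0.2245, 0.1751]
tool_rot: [0.001, 0.998, -0.066, -0.0]
contact_force: [-0.8, -5.4, 1.8]
gripper_width: 0.45
grasp_force: 2.4
```

```bash
python3 kn.py
python3 - <<'E'
from h import *
c=bot.read_camera("wrist")
cv2.imwrite("pics/w3.png",c["img"][:,:,::-1])
E
```

```text
{'t': np.float64(5.9), 'q': array([-0.348,  0.319, -0.276,  2.007,  0.118,  0.832, -2.393]), 'eef_pos': array([0.457, 0.225, 0.175]), 'contact_force': array([-0.022, -4.719,  3.046])}
top [311 197   9   9  64] [314.9 200.7] [0.5226 0.0491 0.17  ]
wr [ 588   43   52   66 1006] [607.3  81.1] [0.5464 0.053  0.172 ] r 0.1628 th 1.141
wr [503  60  32  40 967] [518.6  79.6] [0.5441 0.1224 0.172 ] r 0.1114 th 0.792
wr [325 259  33  24 194] [336.4 272. ] [0.4618 0.2167 0.172 ] r 0.171 th 6.255
```

View pics/w3.png

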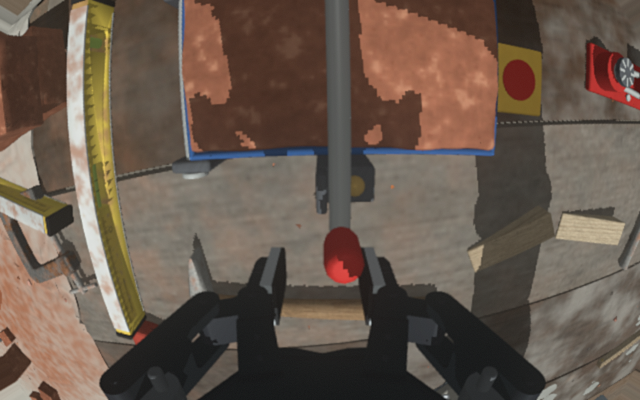

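The bar is seated against its stop at (322,197) and the brass ball at (357,187) is on its open side. The contact force has risen to 5 N. I'll press a touch more to confirm.

Call:
jog_arm(
  deltas=[
    [0, 0.002, 0, 0, 0, 0, 0.45],
    [0, 0, 0, 0, 0, 0, 0.45],
  ],
)

```text
t: 6.15
eef_pos: [0.4573, 0.2248, 0.175]
tool_rot: [0.002, 0.998, -0.067, -0.001]
contact_force: [-0.6, -9.6, 3.7]
gripper_width: 0.447
grasp_force: 4.8
```

Call:
jog_arm(
  deltas=[
    [0, -0.008, 0, 0, 0, 0, 0.45],
    [0, -0.004, 0, 0, 0, 0, 0.45],
    [0, 0, 0.035, 0, 0, 0, 0.45],
    [0, 0, 0.04, 0, 0, 0, 0.45],
    [0.007, -0.035, 0.01, 0, 0, 0.13, 1],
    [0.007, -0.035, 0, 0, 0, 0.13, 1],
    [0.007, -0.038, 0, 0, 0, 0.13, 1],
    [0.007, -0.038, 0, 0, 0, 0.13, 1],
    [0.007, -0.038, 0, 0, 0, 0.13, 1],
    [0.007, -0.038, 0, 0, 0, 0.13, 1],
  ],
)

```text
t: 7.15
eef_pos: [0.4995, -0.007, 0.2606]
tool_rot: [-0.0, 0.947, 0.322, 0.001]
contact_force: [0.7, 0.0, 0.3]
gripper_width: 1.002
grasp_force: 0.0
```

Call:
jog_arm(
  deltas=[
    [0.007, -0.038, 0, 0, 0, 0.13, 1],
    [0.007, -0.038, 0, 0, 0, 0.13, 1],
    [0.007, -0.038, 0, 0, 0, 0.13, 1],
    [0.007, -0.038, 0, 0, 0, 0.13, 1],
    [0.007, -0.038, 0, 0, 0, 0.13, 1],
    [0.007, -0.038, 0, 0, 0, 0.11, 1],
    [0, 0, 0, 0, 0, 0, 1],
    [0, 0, 0, 0, 0, 0, 1],
  ],
)

```text
t: 7.95
eef_pos: [0.5413, -0.2344, 0.26]
tool_rot: [-0.0, 0.763, 0.647, 0.0]
contact_force: [0.0, 0.9, 0.3]
gripper_width: 0.999
grasp_force: 0.0
```

Run:
```python
from h import *
o=bot.get_obs();print(o["eef_pos"],o["tool_rot"],o["contact_force"],o["q"])
w=bot.read_camera("wrist");im=w["img"];cv2.imwrite("pics/w4.png",im[:,:,::-1])
m=mask(im,(0,180,60),(6,255,255),(0,0,640,400),True)
n,l,s,ce=cv2.connectedComponentsWithStats(m)
for i in range(1,n):
    if s[i,4]>60: print(s[i],ce[i].round(1))
for uv in [(320,150)]: print(onz(w,uv,.076,True))
c=bot.read_camera("top");k=mask(c["img"],(0,200,70),(6,255,255),(235,205,300,240),True);print("knob top",cen(k)[:2],onz(c,cen(k)[0],.17))
```

```text
[ 0.54127978 -0.23442479  0.25998612] [-2.61426528e-04  7.62814506e-01  6.46617205e-01  3.88519478e-04] [0.02445693 0.89081051 0.29853736] [ 0.45340839  0.34025612 -0.1897958   1.74770113  0.07114674  1.06037538
  0.07493935]
[304  93  44  61 927] [320.8 121.4]
[344 104  10  47 272] [349.3 123.5]
[ 305  144   45  131 1189] [330.5 196.2]
[306 196  21  12  67] [315.9 202.6]
[306 209  13  21  93] [312.4 218.5]
[308 226  14  49  97] [318.9 252. ]
[ 0.54586861 -0.20434029  0.076     ]
knob top (array([262.33333333, 219.22222222]), np.int32(27)) [0.46245484 0.21083562 0.17      ]
```

View pics/w4.png

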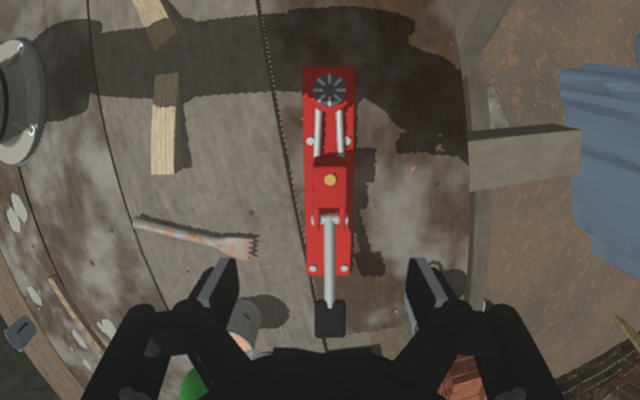

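The wrist view shows the jack: saddle at (330,90), bolt on the block top at (330,181), block top spanning columns 314–347 and rows 166–207, and handle pad at (330,318).

Run:
```python
from h import *
w=bot.read_camera("wrist")
f=lambda uv,z:onz(w,uv,z,True)
s=f((329.5,90),.05);p=f((330,318),.111);print("sad",s,"pad",p,"len",np.linalg.norm((s-p)[:2]),"yaw",np.degrees(np.arctan2(*(s-p)[[1,0]]))-90)
d=(s-p)[:2];d/=np.linalg.norm(d);print("grip",s[:2]-.1*d,p[:2]+.144*d)
for uv in [(314,167),(347,167),(314,207),(347,207),(330.5,181)]: print(f(uv,.076).round(4))
for uv in [(303,67),(355,67),(308,275),(352,275)]: print("base",f(uv,.01).round(4))
```

```text
sad [ 0.56548481 -0.14409882  0.05      ] pad [ 0.52757233 -0.38357774  0.111     ] len 0.24246135976048594 yaw -8.995972506683316
grip [ 0.54984831 -0.24286875] [ 0.5500889  -0.24134904]
[ 0.5371 -0.2185  0.076 ]
[ 0.5702 -0.2238  0.076 ]
[ 0.5298 -0.2611  0.076 ]
[ 0.5643 -0.2667  0.076 ]
[ 0.5514 -0.2358  0.076 ]
base [ 0.5404 -0.1107  0.01  ]
base [ 0.6007 -0.1202  0.01  ]
base [ 0.4981 -0.385   0.01  ]
base [ 0.5597 -0.3954  0.01  ]
```

Call:
jog_arm(
  deltas=[
    [0.0087, -0.0076, -0.02, 0, 0, 0.007, 1],
    [0, 0, -0.045, 0, 0, 0, 1],
    [0, 0, -0.045, 0, 0, 0, 1],
    [0, 0, -0.045, 0, 0, 0, 1],
    [0, 0, -0.035, 0, 0, 0, 1],
    [0, 0, -0.019, 0, 0, 0, 1],
    [0, 0, 0, 0, 0, 0, 1],
  ],
)

```text
t: 8.8
eef_pos: [0.5482, -0.2392, 0.0486]
tool_rot: [-0.003, 0.759, 0.651, -0.001]
contact_force: [0.0, 0.5, 0.1]
gripper_width: 0.996
grasp_force: 0.0
```

Call:
jog_arm(
  deltas=[
    [0, 0, 0, 0, 0, 0, 0.2],
    [0, 0, 0, 0, 0, 0, 0.2],
    [0, 0, 0, 0, 0, 0, 0.2],
    [0, 0, 0, 0, 0, 0, 0.2],
    [0, 0, 0, 0, 0, 0, 0.2],
    [0, 0, 0, 0, 0, 0, 0.2],
  ],
  newtons=40,
)

```text
t: 9.4
eef_pos: [0.55, -0.2418, 0.0527]
tool_rot: [0.0, 0.76, 0.65, 0.0]
contact_force: [-2.8, 1.3, 7.5]
gripper_width: 0.416
grasp_force: 42.6
```

Call:
jog_arm(
  deltas=[
    [0, 0, 0.004, 0, 0, 0, 0.2],
    [0, 0, 0.003, 0, 0, 0, 0.2],
    [-0.002, 0.015, 0, 0, 0, 0.01, 0.2],
    [-0.002, 0.025, 0, 0, 0, 0.01, 0.2],
    [-0.002, 0.025, 0, 0, 0, 0.01, 0.2],
    [-0.002, 0.025, 0, 0, 0, 0.01, 0.2],
    [-0.002, 0.02, 0, 0, 0, 0, 0.2],
    [-0.001, 0.01, 0, 0, 0, 0, 0.2],
    [0, 0, 0, 0, 0, 0, 0.2],
    [0, 0, 0, 0, 0, 0, 0.2],
  ],
)

```text
t: 10.4
eef_pos: [0.5389, -0.1226, 0.0583]
tool_rot: [0.0, 0.747, 0.665, -0.0]
contact_force: [0.3, -0.1, -8.8]
gripper_width: 0.413
grasp_force: 41.4
```

Run:
```python
from h import *
o=bot.get_obs();print(o["eef_pos"],o["tool_rot"],o["contact_force"],o["gripper_width"])
w=bot.read_camera("wrist");im=w["img"];c=bot.read_camera("top");ti=c["img"]
a=cv2.resize(ti[160:235,225:425],None,fx=3,fy=3,interpolation=cv2.INTER_CUBIC)
out=np.zeros((400+225,640,3),np.uint8);out[:400]=im;out[400:,:600]=a
cv2.imwrite("pics/w5.png",cv2.resize(out[:,:,::-1],None,fx=.96,fy=.96))
print(w["eye"])
for n,c_,im_,fi in(("wr",w,im,True),("top",c,ti,False)):
    m=mask(im_,(22,120,60),(36,255,255),(0,0,640,400));n_,l,s,ce=cv2.connectedComponentsWithStats(m)
    for i in range(1,n_):
        if s[i,4]>(300 if fi else 100): print(n,s[i],ce[i].round(1),onz(c_,ce[i],.075,fi))
```

```text
[ 0.53888784 -0.12264104  0.05825496] [ 3.12311605e-04  7.46723984e-01  6.65133904e-01 -2.89931755e-04] [ 0.31783892 -0.06518482 -8.84003039] 0.41309585140932925
[ 0.54998888 -0.04010685  0.18031217]
top [174 160  39 114 429] [196.4 218.2] [0.47794647 0.44366426 0.075     ]
top [305 192  19  18 202] [314.2 200.7] [0.54156618 0.05428624 0.075     ]
```

View pics/w5.png

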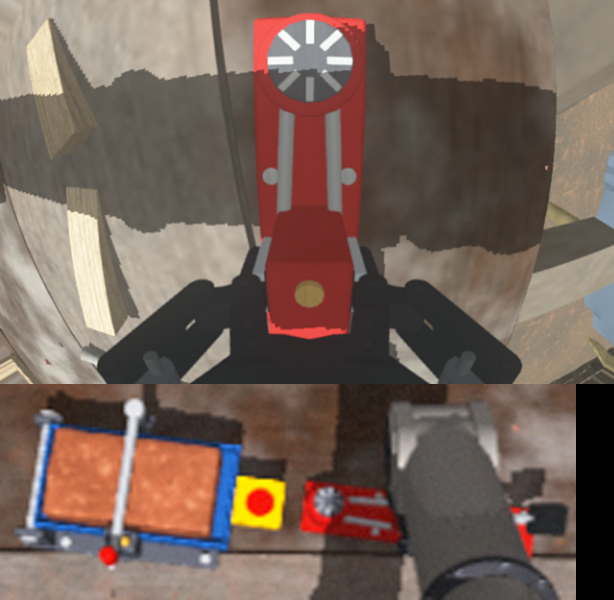

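The wrist view shows the jack held straight, with the saddle at (323,62). The top crop shows the keeper shut, the lug spot at full-frame (314.7,200.7) and the saddle at (338.9,200.3).

```bash
cat > sd.py <<'E'
from h import *
def saddle(c,box):
    g=mask(c["img"],(0,0,60),(180,110,255),box);g=cv2.morphologyEx(g,cv2.MORPH_OPEN,np.ones((2,2)))
    u=cen(g);r=cv2.minEnclosingCircle(u[2]);return u[0],u[1],r
E
python3 - <<'E'
from sd import *
o=bot.get_obs();T=o["eef_pos"];q=o["tool_rot"];a=2*np.arctan2(q[2],q[1]);f=np.array([np.cos(a),np.sin(a)])
print("yaw",np.degrees(a)-90)
w=bot.read_camera("wrist");c=bot.read_camera("top")
u=saddle(c,(331,192,347,208));print(u);print("top sad",onz(c,u[2][0],.057),onz(c,u[0],.057),onz(c,(338.9,200.3),.057))
print("wr sad",onz(w,(322.9,62.5),.057,True),"tcp+100f",T[:2]+.1*f)
k=cen(mask(c["img"],(0,215,110),(5,255,255),(308,194,321,208),True));print("spot",k[:2],onz(c,k[0],.075))
E
```

```text
yaw -6.713196745861168
(array([339.40789474, 201.35526316]), np.int32(76), ((339.65216064453125, 201.2608642578125), 5.0189690589904785))
top sad [ 0.54415811 -0.03112465  0.057     ] [ 0.54382345 -0.03030054  0.057     ] [ 0.54744319 -0.02855929  0.057     ]
wr sad [ 0.55214713 -0.02740074  0.057     ] tcp+100f [ 0.55058297 -0.02414227]
spot (array([314.72222222, 200.66666667]), np.int32(54)) [0.54169148 0.05263617 0.075     ]
```

Run:
```python
from sd import *
o=bot.get_obs();w=bot.read_camera("wrist")
Rt=rotm(o["tool_rot"]);e=Rt.T@(np.array(w["eye"])-o["eef_pos"]);Rc=Rt.T@rotm(w["attitude"])
for n,T,q,b in [("w1",(.5609,-.0006,.2538),(-.001,.825,.565,.002),(255,100,320,170)),("w2",(.479,.109,.177),(-.001,.97,.241,.002),(385,130,470,210)),("w3",(.457,.225,.175),(.001,.998,-.066,0),(495,40,545,120))]:
    im=cv2.imread(f"pics/{n}.png")[:,:,::-1].copy();R_=rotm(np.array(q)/np.linalg.norm(q))
    c=dict(K=w["K"],eye=np.array(T)+R_@e,attitude=R_@Rc)
    k=cen(mask(im,(0,140,90),(9,255,255),b,True));print(n,k[:2],onz(c,k[0],.075,True))
```

```text
w1 (array([286.12642369, 138.1047836 ]), np.int32(878)) [0.54567007 0.05249188 0.075     ]
w2 (array([425.4354959, 169.1349739]), np.int32(1341)) [0.54458776 0.05182697 0.075     ]
w3 (array([518.57495069,  79.5581854 ]), np.int32(1014)) [0.5437536  0.05160668 0.075     ]
```

Call:
jog_arm(
  deltas=[
    [-0.007, 0.005, -0.002, 0, 0, 0, 0.2],
    [-0.006, 0.01, -0.001, 0, 0, 0, 0.2],
    [0.001, 0.015, 0, 0, 0, 0, 0.2],
    [0.002, 0.015, 0, 0, 0, 0, 0.2],
    [0.002, 0.015, 0, 0, 0, 0, 0.2],
    [0.001, 0.012, 0, 0, 0, 0, 0.2],
    [0.001, 0.006, 0, 0, 0, 0, 0.2],
    [0, 0, 0, 0, 0, 0, 0.2],
    [0, 0, -0.002, 0, 0, 0, 0.2],
    [0, 0, -0.001, 0, 0, 0, 0.2],
  ],
)

```text
t: 11.65
eef_pos: [0.5329, -0.0445, 0.0527]
tool_rot: [0.0, 0.747, 0.665, -0.0]
contact_force: [-5.6, 0.3, 10.1]
gripper_width: 0.416
grasp_force: 43.8
```

Call:
jog_arm(
  deltas=[
    [0, 0, 0, 0, 0, 0, 0.2],
    [0, 0, 0, 0, 0, 0, 0.2],
  ],
)

```text
t: 11.85
eef_pos: [0.5329, -0.0445, 0.0527]
tool_rot: [0.0, 0.747, 0.665, -0.0]
contact_force: [-2.5, -1.2, 2.2]
gripper_width: 0.418
grasp_force: 42.8
```

Call:
jog_arm(
  deltas=[
    [0, 0, 0, 0, 0, 0, 0.8],
    [0, 0, 0, 0, 0, 0, 0.8],
    [0, 0, 0, 0, 0, 0, 0.8],
    [0, 0, 0.03, 0, 0, 0, 0.8],
    [0, -0.01, 0.045, 0, 0, 0, 0.8],
    [0, -0.01, 0.045, 0, 0, 0, 0.8],
    [0, -0.01, 0.045, 0, 0, 0, 0.6],
    [0, -0.01, 0.04, 0, 0, 0, 0.4],
    [0, 0, 0, 0, 0, 0, 0.2],
    [0, 0, 0, 0, 0, 0, 0.0],
  ],
)

```text
t: 12.85
eef_pos: [0.5335, -0.0839, 0.2583]
tool_rot: [0.001, 0.747, 0.665, 0.001]
contact_force: [0.4, 0.2, -1.0]
gripper_width: 0.118
grasp_force: 0.0
```

Run:
```python
from sd import *
o=bot.get_obs();print(o["eef_pos"])
w=bot.read_camera("wrist");cv2.imwrite("pics/w6.png",w["img"][:,:,::-1])
np.savez("w6.npz",K=w["K"],eye=w["eye"],attitude=w["attitude"])
k=cen(mask(w["img"],(0,140,90),(9,255,255),(300,20,345,90),True));print("spot",k[:2],onz(w,k[0],.075,True))
```

```text
[ 0.53349112 -0.08390299  0.25834652]
spot (array([316.4047619 ,  42.20975057]), np.int32(882)) [0.54622737 0.05327074 0.075     ]
```

View pics/w6.png

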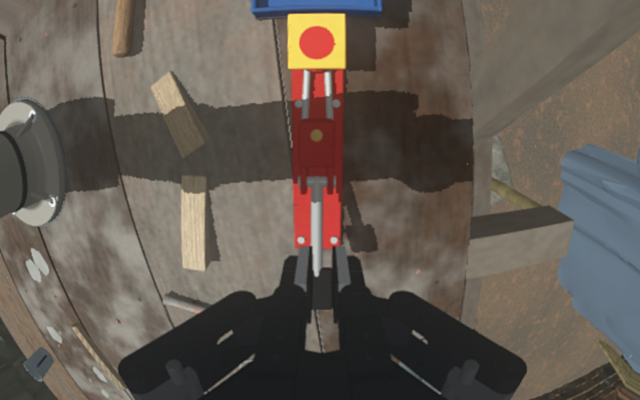

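The view shows the lug spot at (316.4,42.2), the jack bolt at (316.5,136) and the rear corners of the base at (294,248) and (340,248). The jack lies straight under the lug.

Run:
```python
from sd import *
w=dict(np.load("w6.npz"));f_=lambda uv,z:onz(w,uv,z,True)[:2]
im=cv2.imread("pics/w6.png")[:,:,::-1].copy()
b=cen(mask(im,(12,80,60),(32,255,255),(306,125,328,147)));B=f_(b[0],.076);print("bolt",b[:2],B)
y=np.radians(-6.7);f=np.array([-np.sin(y),np.cos(y)])
print("sad from bolt",B+.0928*f)
l,r=f_((294,248),.01),f_((340,248),.01);print("rear",l,r,np.linalg.norm(l-r),"sad",(l+r)/2+.25*f,"yaw",np.degrees(np.arctan2(*(r-l)[::-1])))
fl=[(f_(a,.01),f_(b_,.01)) for a,b_ in [((291,100),(343,100)),((294,240),(341,240))]]
m=[(a+b_)/2 for a,b_ in fl];d=m[0]-m[1];print("yaw mid",np.degrees(np.arctan2(d[1],d[0]))-90)
# pad
print("pad",f_((322,290),.111))
```

```text
bolt (array([316.15517241, 135.10344828]), np.int32(116)) [ 0.53511999 -0.03832363]
sad from bolt [0.54594703 0.05384261]
rear [ 0.48495232 -0.19251283] [ 0.54669643 -0.1997189 ] 0.0621632022065236 sad [0.54499206 0.0521768 ] yaw -6.656800142810128
yaw mid -6.710913712151395
pad [ 0.52258685 -0.19396957]
```

The saddle estimate (0.5455,0.053) is within 1 mm of the lift point (0.546,0.053) and the yaws match. Next I'll bring the closed fingers over the handle pad at about (0.517,−0.190).

Call:
jog_arm(
  deltas=[
    [-0.004, -0.026, 0, 0, 0, 0, 0],
    [-0.004, -0.026, 0, 0, 0, 0, 0],
    [-0.004, -0.026, 0, 0, 0, 0, 0],
    [-0.004, -0.027, 0, 0, 0, 0, 0],
    [0, 0, -0.035, 0, 0, 0, 0],
    [0, 0, -0.035, 0, 0, 0, 0],
    [0, 0, -0.03, 0, 0, 0, 0],
    [0, 0, 0, 0, 0, 0, 0],
    [0, 0, 0, 0, 0, 0, 0],
  ],
)

```text
t: 13.8
eef_pos: [0.5164, -0.188, 0.1564]
tool_rot: [-0.001, 0.746, 0.666, -0.001]
contact_force: [0.5, 0.1, 0.6]
gripper_width: 0.006
grasp_force: 0.0
```

Run:
```python
from h import *
o=bot.get_obs();print(o["eef_pos"],o["contact_force"],o["gripper_width"])
w=bot.read_camera("wrist");cv2.imwrite("pics/w7.png",w["img"][:,:,::-1])
k=cen(mask(w["img"],(0,140,90),(9,255,255),(290,0,345,60),True));print("spot",k[:2],onz(w,k[0],.075,True))
```

```text
[ 0.51635304 -0.18801704  0.15644045] [0.51257708 0.09917881 0.60727033] 0.005936495428825455
spot (array([315.13306931,  23.95722772]), np.int32(2525)) [ 0.52842894 -0.05638283  0.075     ]
```

Call:
jog_arm(
  deltas=[
    [0, -0.003, -0.012, 0, 0, 0, 0],
    [0, -0.002, -0.012, 0, 0, 0, 0],
    [0, 0, 0, 0, 0, 0, 0],
  ],
)

```text
t: 14.15
eef_pos: [0.5164, -0.194, 0.1322]
tool_rot: [-0.0, 0.747, 0.665, -0.0]
contact_force: [0.1, 0.7, 0.7]
gripper_width: 0.002
grasp_force: 0.6
```

Call:
jog_arm(
  deltas=[
    [0, -0.003, -0.006, 0, 0, 0, 0],
    [0, -0.004, -0.007, 0, 0, 0, 0],
    [0, 0, 0, 0, 0, 0, 0],
  ],
)

```text
t: 14.45
eef_pos: [0.5165, -0.201, 0.1194]
tool_rot: [-0.0, 0.747, 0.665, -0.0]
contact_force: [0.6, 1.2, 1.0]
gripper_width: 0.0
grasp_force: 0.7
```

Call:
jog_arm(
  deltas=[
    [0, 0, -0.006, 0, 0, 0, 0],
    [0, 0, -0.006, 0, 0, 0, 0],
    [0, 0, 0, 0, 0, 0, 0],
  ],
)

```text
t: 14.75
eef_pos: [0.5175, -0.2024, 0.1089]
tool_rot: [0.001, 0.747, 0.665, -0.0]
contact_force: [-2.3, -1.4, 8.8]
gripper_width: -0.004
grasp_force: 4.0
```

```bash
cat > ck.py <<'E'
from h import *
o=bot.get_obs();print(o["t"],o["eef_pos"].round(4),o["contact_force"].round(1),o["torque"].round(2))
c=bot.read_camera("top");k=cen(mask(c["img"],(0,215,110),(5,255,255),(306,190,323,210),True));y=cen(mask(c["img"],(22,150,120),(35,255,255),(298,185,332,218)))
print("spot",k[0].round(2),k[1],"lug",y[0].round(2),y[1])
n=cen(mask(c["img"],(0,200,70),(6,255,255),(245,205,280,235),True));print("knob",n[0].round(2),n[1])
s=bot.read_camera("side")["img"];m=mask(s,(105,120,40),(125,255,255),(285,225,345,262));print("side blue",cen(m)[0].round(2),cen(m)[1])
b=mask(s,(3,80,60),(14,255,255),(290,190,336,240));p=cen(b);print("side brick",p[0].round(2),p[1],"top row",p[2][:,1].min())
E
python3 ck.py
```

```text
14.75 [ 0.5175 -0.2024  0.1089] [-2.3 -1.4  8.8] [-0.47  0.4  -0.04]
spot [314.62 200.38] 56 lug [314.08 200.2 ] 200
knob [261.48 218.89] 27
side blue [310.14 233.33] 194
side brick [312.04 219.12] 828 top row 207.0
```

Call:
jog_arm(
  deltas=[
    [0, -0.001, -0.006, 0, 0, 0, 0],
    [0, -0.001, -0.006, 0, 0, 0, 0],
    [0, -0.001, -0.006, 0, 0, 0, 0],
    [0, 0, 0, 0, 0, 0, 0],
  ],
)

```text
t: 15.25
eef_pos: [0.5173, -0.2063, 0.091]
tool_rot: [0.002, 0.747, 0.665, -0.0]
contact_force: [-2.3, -4.0, 8.5]
gripper_width: -0.004
grasp_force: 4.2
```

```bash
python3 ck.py
```

```text
15.25 [ 0.5173 -0.2063  0.091 ] [-2.3 -4.   8.5] [-0.96  0.5  -0.  ]
spot [314.48 199.61] 56 lug [313.68 199.57] 201
knob [259.86 218.79] 28
side blue [310.05 233.29] 197
side brick [311.81 218.68] 856 top row 206.0
```

Call:
jog_arm(
  deltas=[
    [0, 0, -0.005, 0, 0, 0, 0],
    [0, -0.001, -0.004, 0, 0, 0, 0],
    [0, 0, -0.003, 0, 0, 0, 0],
    [0, 0, 0, 0, 0, 0, 0],
  ],
)

```text
t: 15.75
eef_pos: [0.5174, -0.2072, 0.0792]
tool_rot: [0.002, 0.747, 0.665, -0.0]
contact_force: [-2.3, -5.1, 9.1]
gripper_width: 0.005
grasp_force: 4.4
```

Call:
jog_arm(
  deltas=[
    [0, 0, -0.003, 0, 0, 0, 0],
    [0, 0, 0, 0, 0, 0, 0],
  ],
)

```text
t: 15.95
eef_pos: [0.5174, -0.2073, 0.0773]
tool_rot: [0.002, 0.747, 0.665, -0.0]
contact_force: [-4.8, -2.9, 20.0]
gripper_width: 0.001
grasp_force: 9.7
```

Call:
jog_arm(
  deltas=[
    [0, 0, -0.002, 0, 0, 0, 0],
    [0, 0, 0, 0, 0, 0, 0],
  ],
)

```text
t: 16.15
eef_pos: [0.5176, -0.2073, 0.0765]
tool_rot: [0.002, 0.747, 0.665, -0.0]
contact_force: [-10.5, -0.8, 30.8]
gripper_width: 0.002
grasp_force: 15.4
```

```bash
python3 ck.py
```

```text
16.15 [ 0.5176 -0.2073  0.0765] [-10.5  -0.8  30.8] [-0.35  2.07  0.04]
spot [313.98 199.1 ] 59 lug [313.49 199.02] 196
knob [258.59 218.21] 29
side blue [309.98 233.25] 195
side brick [311.71 218.43] 875 top row 205.0
```

Call:
jog_arm(
  deltas=[
    [0, 0, 0.001, 0, 0, 0, 0],
    [0, 0, 0, 0, 0, 0, 0],
    [0, 0, 0, 0, 0, 0, 0],
    [0, 0, 0, 0, 0, 0, 0],
    [0, 0, 0, 0, 0, 0, 0],
  ],
)

```text
t: 16.75
eef_pos: [0.5175, -0.2073, 0.077]
tool_rot: [0.002, 0.747, 0.665, -0.0]
contact_force: [-7.2, -1.6, 24.8]
gripper_width: 0.0
grasp_force: 12.1
```

```bash
python3 ck.py
```

```text
16.75 [ 0.5175 -0.2073  0.077 ] [-7.2 -1.6 24.8] [-0.48  1.61  0.04]
spot [314.06 199.18] 62 lug [313.42 199.03] 198
knob [258.77 218.3 ] 30
side blue [309.85 233.24] 196
side brick [311.74 218.46] 874 top row 206.0
```

The handle is on its stop and held steady at about 25 N. The lug spot's shift in the top view matches the expected 23 mm rise, and the keeper moved only with the tilting cradle. I'll hand it in now.

```bash
python3 -c "
from station import bot
print(bot.hand_in())"
```

```text
the job is handed in; nothing more can be done
None
```

The job is handed in: the keeper is shut behind its catch, the jack's saddle is within about 1 mm of the lift point by camera, and the arm is holding the handle on its stop at about 25 N, with the cradle raised about 23 mm.

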